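# Find the rocking corner of a column stand and press its shim flat

### The job

The column plate rocks because one of its four corners has lost its support, and it cannot be seen which. With the fingertips, press down on the blue dots at the plate's corners to find the one that gives, then press that corner's orange shim down until it lies fully flat. Leave the other three shims standing as they are, pick nothing up, and do not disturb the bottles, jars, dish and pipette around it.

Things in the scene. Friction and masses are not known exactly. Their poses are not given: they have to be found in the camera images.
- plate: column plate: white, 132 mm square, 8 mm thick, top 38 mm above the table; it only rocks, and springs back to level. Origin: middle of its underside, 30 mm up; x, y along its edges, z up. On its middle five fixed clear columns, orange resin, white caps (72 mm across, 54 mm above the plate). Its four feet are hidden; below is a fixed grey base, 225 mm square, 8 mm thick
- corner_1 (a point): spot to press at the plate's +x +y corner (its own axes): middle of the blue 22 mm dot on top of the plate, 66 mm from the plate's middle. Any one of the four corners is unsupported: under 4 to 5 N it sinks 5 mm (a broad fingertip, bearing on its inner edge, 3 to 4 mm), the plate tilting 0.07 rad, and springs back; the other three are hard at once (under 1 mm)
- corner_2 (a point): spot to press at the plate's -x +y corner (its own axes): middle of the blue 22 mm dot on top of the plate, 66 mm from the plate's middle. Any one of the four corners is unsupported: under 4 to 5 N it sinks 5 mm (a broad fingertip, bearing on its inner edge, 3 to 4 mm), the plate tilting 0.07 rad, and springs back; the other three are hard at once (under 1 mm)
- corner_3 (a point): spot to press at the plate's -x -y corner (its own axes): middle of the blue 22 mm dot on top of the plate, 66 mm from the plate's middle. Any one of the four corners is unsupported: under 4 to 5 N it sinks 5 mm (a broad fingertip, bearing on its inner edge, 3 to 4 mm), the plate tilting 0.07 rad, and springs back; the other three are hard at once (under 1 mm)
- corner_4 (a point): spot to press at the plate's +x -y corner (its own axes): middle of the blue 22 mm dot on top of the plate, 66 mm from the plate's middle. Any one of the four corners is unsupported: under 4 to 5 N it sinks 5 mm (a broad fingertip, bearing on its inner edge, 3 to 4 mm), the plate tilting 0.07 rad, and springs back; the other three are hard at once (under 1 mm)
- shim_1 (a joint): angle of shim 1, the one just outside corner_1 on the same diagonal: 0 = flat and level, growing as it stands up; 0.5 to 0.65 rad at the start. It is stiff, has no spring and stays where it is left. Only the shim of the rocking corner can be pressed flat; at a firm corner it jams half-way, at about 0.28 rad, and stays there
- shim_1_pad (a point): spot to press on shim 1: top of an orange leaf 46 mm long, 24 mm wide and 4 mm thick, at its black ribs, 34 mm out from its hinge. Its hinge pin lies level across the plate's diagonal, 98 mm from the plate's middle, 28 mm above the table; it points outward and up. About 6 N straight down at the ribs turns it; when flat its top is 30 mm above the table, on an aluminium block
- shim_2 (a joint): angle of shim 2, the one just outside corner_2 on the same diagonal: 0 = flat and level, growing as it stands up; 0.5 to 0.65 rad at the start. It is stiff, has no spring and stays where it is left. Only the shim of the rocking corner can be pressed flat; at a firm corner it jams half-way, at about 0.28 rad, and stays there
- shim_2_pad (a point): spot to press on shim 2: top of an orange leaf 46 mm long, 24 mm wide and 4 mm thick, at its black ribs, 34 mm out from its hinge. Its hinge pin lies level across the plate's diagonal, 98 mm from the plate's middle, 28 mm above the table; it points outward and up. About 6 N straight down at the ribs turns it; when flat its top is 30 mm above the table, on an aluminium block
- shim_3 (a joint): angle of shim 3, the one just outside corner_3 on the same diagonal: 0 = flat and level, growing as it stands up; 0.5 to 0.65 rad at the start. It is stiff, has no spring and stays where it is left. Only the shim of the rocking corner can be pressed flat; at a firm corner it jams half-way, at about 0.28 rad, and stays there
- shim_3_pad (a point): spot to press on shim 3: top of an orange leaf 46 mm long, 24 mm wide and 4 mm thick, at its black ribs, 34 mm out from its hinge. Its hinge pin lies level across the plate's diagonal, 98 mm from the plate's middle, 28 mm above the table; it points outward and up. About 6 N straight down at the ribs turns it; when flat its top is 30 mm above the table, on an aluminium block
- shim_4 (a joint): angle of shim 4, the one just outside corner_4 on the same diagonal: 0 = flat and level, growing as it stands up; 0.5 to 0.65 rad at the start. It is stiff, has no spring and stays where it is left. Only the shim of the rocking corner can be pressed flat; at a firm corner it jams half-way, at about 0.28 rad, and stays there
- shim_4_pad (a point): spot to press on shim 4: top of an orange leaf 46 mm long, 24 mm wide and 4 mm thick, at its black ribs, 34 mm out from its hinge. Its hinge pin lies level across the plate's diagonal, 98 mm from the plate's middle, 28 mm above the table; it points outward and up. About 6 N straight down at the ribs turns it; when flat its top is 30 mm above the table, on an aluminium block
- vial_mid (a point): bystander: clear jar with white lid, 38 mm across, 50 mm tall, loose beside the base; its centre
- amber_jar_mid (a point): bystander: amber jar with white lid, 46 mm across, 60 mm tall, loose beside the base; its centre
- acid_1_mid (a point): bystander: reagent bottle with green label and white cap, 58 mm across, 130 mm tall, loose; its centre
- acid_2_mid (a point): bystander: reagent bottle with green label and white cap, 58 mm across, 130 mm tall, loose; its centre
- pipette_mid (a point): bystander: grey and white hand pipette lying flat, 275 mm long, 24 mm high, loose; its middle
- dish_center (a point): bystander: closed clear dish, 86 mm across, 14 mm high, loose, beyond the base; its centre

How it is judged:
On the way, in this order (a step that is already met when the one before it is completed fails the run):
1. the unsupported corner of the plate has been pressed down with the fingers so that the plate rocks, all shims still standing (angle between plate's own z axis and vertical above 0.03 rad and contact force between the fingers and plate above 0.5 N and value of joint each of shim_1, shim_2, shim_3, shim_4 above 0.42 rad), for 0.05 s.
2. the rocking corner's shim has been pressed flat, the other three still stand (((value of joint shim_1 below 0.08 rad and value of joint each of shim_2, shim_3, shim_4 above 0.42 rad) or (value of joint shim_2 below 0.08 rad and value of joint each of shim_1, shim_3, shim_4 above 0.42 rad) or (value of joint shim_3 below 0.08 rad and value of joint each of shim_1, shim_2, shim_4 above 0.42 rad) or (value of joint shim_4 below 0.08 rad and value of joint each of shim_1, shim_2, shim_3 above 0.42 rad))), for 0.2 s.
At the end, for the whole second after the job is handed in: the shim of the rocking corner lies flat (below 0.08 rad; no other shim can get there), the other three still stand (above 0.42 rad), and the plate is level again (tilt below 0.02 rad) (((value of joint shim_1 below 0.08 rad and value of joint each of shim_2, shim_3, shim_4 above 0.42 rad) or (value of joint shim_2 below 0.08 rad and value of joint each of shim_1, shim_3, shim_4 above 0.42 rad) or (value of joint shim_3 below 0.08 rad and value of joint each of shim_1, shim_2, shim_4 above 0.42 rad) or (value of joint shim_4 below 0.08 rad and value of joint each of shim_1, shim_2, shim_3 above 0.42 rad)) and angle between plate's own z axis and vertical below 0.02 rad); the robot touches nothing.
It fails at once if a bottle, jar, dish or the pipette is lifted or shifted by more than 30 mm (distance of any of vial_mid, amber_jar_mid, acid_1_mid, acid_2_mid, pipette_mid, dish_center from where it was at the start of the episode above 0.03 m).
It also fails if it takes over 64 s, if anything falls off the work surface, if the arm or the gripper's body presses on something with over 40 N, if the wrist force passes 120 N, or if a joint passes its speed limit or range.

### The arm

A 7-joint arm with a two-finger parallel gripper is mounted at the origin on the work surface. World frame = base frame: x ahead of the robot, y to its left, z up, the work surface at z = 0. Lengths are in m, angles in rad, forces in N, time in s.
With the tool pointing down it reaches from about 0.35 to 0.775 m from the base axis. Payload 3.1 kg.
Tool frame: the origin (TCP) lies at the very end of the fingers, on their centre line; the grasp point (between the pads) lies 19 mm behind it (robot.pinch_z is the distance from the TCP to the grasp point, in m); z points along the fingers, y is the line along which they close (so a half turn about z gives the same grasp; the last joint's range is limited). The gripper opens to 85 mm and grips with 20 to 120 N. Pads are 22 mm wide; open, the fingers measure 114 mm over their backs; the gripper's body (76 mm by 85 mm) begins 54 mm behind the grasp point. The pads swing forward as they close: fully open they stand 13 mm farther back than shut.
Start: joints at [-1.198, 0.311, 0.014, 1.512, -0.004, 1.319, -0.027], TCP at [0.222, 0.503, 0.21] pointing down, gripper open.
Joint ranges: [-2.7, 2.7], [-0.3, 1.91], [-1.27, 1.3], [0.12, 2.57], [-1.44, 4.58], [0.2, 2.03], [-3.05, 3.05]. Speed limits (rad/s): [2.79, 2.79, 3.14, 3.14, 3.14, 3.14, 3.14].

### API

Orientations are given as a unit quaternion [x, y, z, w].
In Python, from bench import robot, snapshot, camera_model, job, spotter gives the robot as it stands.
- The arm moves only by the tool servo_tool, never from a script. Its argument "deltas" is a list of rows, each an object with "gripper": the finger opening in m, from 0 to 0.0854; "xyz": the shift along the tool's x, y, z in m, a list of three; "twist": the turn about the tool's z in degrees. A call has 1 to 5 rows; each row is the pose to reach, as a shift and turn from the pose commanded when the call began, along the tool's axes at that moment; what a row does not reach only later rows make up. A row lasts 1/8 s, in which the tool goes at most 62.5 mm and 10.7 degrees, less where a joint would pass 70% of its speed; a pose out of reach is approached as far as the arm can. A call with a gripper value outside its range is refused whole. The fingers move at their own pace and stop on an object; "grip_force" is the grip in N (left out, the last holds). Time passes only in rows, so rows that repeat a pose let the fingers close. It gives the time, the measured TCP pose, the force, the opening and the grip force at its end, in the units of the state.
- robot.sense(): the state, without advancing time (a new reading comes with each control period).
- snapshot(name): name is "scene" or "top" or "wrist"; returns the picture (480x640x3 uint8, red, green, blue); there is no depth.
- camera_model(name): a dict with "mtx" (3x3 intrinsics, pixels), "k1" (the pictures are not rectified: a ray, as slopes to the right and down, at radius r is drawn at 1 + k1 r^2 times it, then the intrinsics apply), "view" (4x4, takes a point from world to camera coordinates). Camera axes: x right, y up, looking along -z (the intrinsics and any distortion apply to the point x, -y, -z); pixel columns grow to the right and rows downward; lengths in m; the calibration is good to about 2 mm. A picture is of the moment at which its call begins: read the wrist's pose just before it. camera_model takes no time and is no camera call; for the wrist camera it gives the pose at the moment of the call.
- job.hand_in(): hands the job in; it is judged then, once.
Trained networks look in the newest picture that a camera, given by its name, has taken for a name from the list of things; names that differ only in an ending like _2 or _b are one class to them, and where a whole thing is asked for, a point or a joint stands for the part that bears it (a point fixed in the world has none). Each returns a list of dicts, best first, with "conf" (0 to 1); they miss things now and then, are a little off and sometimes report something else, mostly with a low value. They report only what shows in the picture. A call takes as long as a camera call.
- spotter.spot_in(thing, camera): "rect" ([centre column, centre row, width, height] in pixels, round what is visible of it).
- spotter.outline_of(thing, camera): "region" (480x640 bool, what is visible of it) and "rect" ([centre column, centre row, width, height] in pixels, round what is visible of it).
- spotter.mark_of(thing, camera): "pixel" ([column, row] in pixels: a listed point, or the origin of a listed thing).
The state is a dict: "t": time; "q": joint angles; "qvel": joint speeds; "joint_torque": joint torques, N m; "position": TCP position; "eef_rot": TCP orientation; "force": force on the tool from outside, world axes, zero at the start; "torque": the same for the moment, N m; "grip_width": finger opening in m; "finger_force": force on a finger pad.
Only numpy, scipy, OpenCV 4.12 (cv2) and the standard library are available. Lean on these libraries where they do the work, as an engineer would, in place of code of your own. Each camera call takes 0.05 s, during which the arm holds its last target. There are 200 camera calls.

## Working session

There is one attempt and no reset: what is moved stays moved. The work goes in short steps, Python scripts to look and compute and a tool call to move; the robot and the scene stay as the last step left them, time stands still between calls to the robot, and variables do not carry over. Pictures are saved under pics/ and viewed, at most 10 in all, crops included, and the job is handed in when it is done.

Besides the shell and the picture viewer there is one more tool, called after "Emit:" by a JSON object that holds its "method" and its "body". servo_tool: Moves the arm, as the interface text tells. Its arguments: {"type":"object","properties":{"deltas":{"type":"array"},"grip_force":{"type":"number"}},"required":["deltas"]}

```bash
mkdir -p pics; cat > h.py <<'E'
import numpy as np, cv2
from bench import robot, snapshot, camera_model, job, spotter
def ray(cam,px):
    m=camera_model(cam); K=np.array(m["mtx"]);V=np.array(m["view"])
    d=np.linalg.inv(K)@[px[0],px[1],1]; s=d[:2]; r=s.copy()
    for _ in range(20): r=s/(1+m["k1"]*(r@r))
    c=np.array([r[0],-r[1],-1]); R=V[:3,:3]; return -R.T@V[:3,3], R.T@c
def at(cam,px,z):
    o,d=ray(cam,px); return o+d*(z-o[2])/d[2]
def proj(cam,p):
    m=camera_model(cam);c=np.array(m["view"])@np.append(p,1); s=np.array([c[0],-c[1]])/-c[2]
    s=s*(1+m["k1"]*(s@s)); return (np.array(m["mtx"])@np.append(s,1))[:2]
E
python3 - <<'E'
from h import *
for c in ("top","scene"):
    im=snapshot(c); cv2.imwrite(f"pics/{c}0.png",im[:,:,::-1])
    for t,z in (("plate",.03),("corner_1",.038),("shim_1_pad",.045),("vial_mid",.025),("amber_jar_mid",.03),("acid_1_mid",.065),("pipette_mid",.012),("dish_center",.007)):
        for r in spotter.mark_of(t,c)[:5]:
            if r["conf"]>.2: print(c,t,round(r["conf"],2),np.round(r["pixel"]),np.round(at(c,r["pixel"],z),3))
s=robot.sense();print(s)
E
```

```text
top plate 0.78 [346. 231.] [ 0.545 -0.06   0.03 ]
top plate 0.62 [311. 197.] [0.631 0.022 0.03 ]
top plate 0.22 [500. 309.] [ 0.354 -0.41   0.03 ]
top corner_1 0.94 [327. 210.] [ 0.596 -0.015  0.038]
top corner_1 0.94 [328. 252.] [ 0.496 -0.015  0.038]
top corner_1 0.88 [368. 214.] [ 0.584 -0.114  0.038]
top corner_1 0.57 [366. 253.] [ 0.491 -0.107  0.038]
top shim_1_pad 0.76 [306. 197.] [0.627 0.033 0.045]
top vial_mid 0.77 [282. 229.] [0.554 0.094 0.025]
top amber_jar_mid 0.73 [413. 223.] [ 0.561 -0.22   0.03 ]
top amber_jar_mid 0.3 [328. 213.] [ 0.59  -0.018  0.03 ]
top acid_1_mid 0.84 [509. 205.] [ 0.592 -0.437  0.065]
top pipette_mid 0.58 [502. 308.] [ 0.357 -0.421  0.012]
top dish_center 0.82 [330. 165.] [ 0.714 -0.027  0.007]
scene plate 0.69 [313. 275.] [ 0.538 -0.061  0.03 ]
scene plate 0.6 [289. 274.] [ 0.492 -0.097  0.03 ]
scene corner_1 0.92 [311. 254.] [ 0.492 -0.012  0.038]
scene corner_1 0.74 [312. 288.] [ 0.571 -0.105  0.038]
scene corner_1 0.66 [289. 272.] [ 0.492 -0.096  0.038]
scene corner_1 0.62 [343. 272.] [ 0.596 -0.015  0.038]
scene corner_1 0.53 [262. 273.] [ 
[... 524 characters left out ...]
7]
{'t': 0.9, 'q': array([-1.1976842 ,  0.3108962 ,  0.01401505,  1.5114856 , -0.00439679,
        1.31917763, -0.02718809]), 'qvel': array([-0.00125148,  0.00024259,  0.00029601,  0.00149513, -0.00019535,
        0.00059845, -0.00135586]), 'joint_torque': array([-1.41553783e-04, -3.79807484e+01,  1.45610506e-01, -2.30864275e+01,
        1.20877835e-02,  1.83671706e-03,  2.27348337e-06]), 'position': array([0.22165246, 0.50339427, 0.21041178]), 'eef_rot': array([2.05885922e-01, 9.78575999e-01, 2.89869074e-05, 1.99378423e-05]), 'force': array([0.18778421, 0.09108325, 0.04048219]), 'torque': array([ 0.0058015 , -0.03824939, -0.07729803]), 'finger_force': 0.0, 'grip_width': 0.08552739882710468}
```

View pics/top0.png

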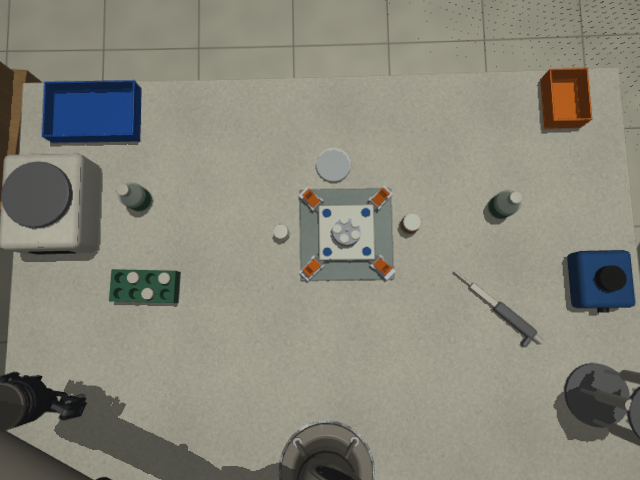

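View pics/scene0.png

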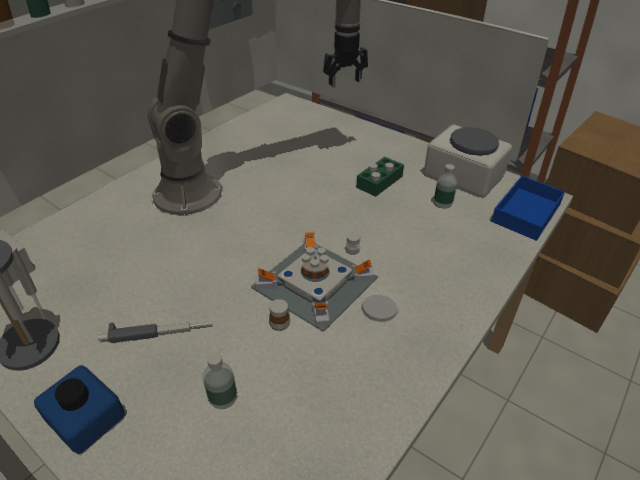

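The top view shows the plate centred near (346,232), with its edges roughly along the world axes. The dots are at about (327,212), (366,213), (327,252) and (366,252), with the orange shims on the diagonals beyond them. The scene view agrees with this. I'm moving over the plate with the fingers shut.

Emit:
{"method": "servo_tool", "body": {"deltas": [{"gripper":0,"xyz":[-0.046,-0.041,-0.01],"twist":0},{"gripper":0,"xyz":[-0.092,-0.082,-0.02],"twist":0},{"gripper":0,"xyz":[-0.138,-0.123,-0.03],"twist":0},{"gripper":0,"xyz":[-0.184,-0.164,-0.04],"twist":0},{"gripper":0,"xyz":[-0.23,-0.205,-0.04],"twist":0}]}}

```text
t: 1.52
position: [0.3508, 0.2216, 0.2516]
eef_rot: [0.206, 0.979, 0.001, 0.001]
force: [0.5, 0.5, -0.4]
grip_width: -0.0002
finger_force: 0.0
```

Emit:
{"method": "servo_tool", "body": {"deltas": [{"gripper":0,"xyz":[-0.046,-0.041,0],"twist":-6},{"gripper":0,"xyz":[-0.092,-0.082,0],"twist":-12},{"gripper":0,"xyz":[-0.138,-0.123,0],"twist":-18},{"gripper":0,"xyz":[-0.184,-0.164,0],"twist":-23.8},{"gripper":0,"xyz":[-0.235,-0.205,0],"twist":-23.8}]}}

```text
t: 2.15
position: [0.4813, -0.0581, 0.2509]
eef_rot: [-0.001, 1.0, 0.0, 0.001]
force: [1.4, 1.2, -0.5]
grip_width: 0.0001
finger_force: 0.0
```

Emit:
{"method": "servo_tool", "body": {"deltas": [{"gripper":0,"xyz":[0,0,0],"twist":0},{"gripper":0,"xyz":[0,0,0],"twist":0},{"gripper":0,"xyz":[0,0,0],"twist":0}]}}

```text
t: 2.52
position: [0.4804, -0.0546, 0.2503]
eef_rot: [-0.002, 1.0, 0.001, -0.0]
force: [-0.0, 0.2, 0.7]
grip_width: -0.0001
finger_force: 0.0
```

```bash
python3 - <<'E'
from h import *
c="wrist"; im=snapshot(c); cv2.imwrite(f"pics/w0.png",im[:,:,::-1])
for t,z in (("corner_1",.038),("shim_1_pad",.048)):
    for r in spotter.mark_of(t,c)[:6]:
        if r["conf"]>.2: print(c,t,round(r["conf"],2),np.round(r["pixel"]),np.round(at(c,r["pixel"],z),3))
s=robot.sense();print(s["t"],s["position"],s["eef_rot"],s["force"],s["grip_width"],s["q"])
E
```

```text
wrist corner_1 0.83 [273. 293.] [ 0.593 -0.105  0.038]
wrist corner_1 0.76 [268. 216.] [ 0.497 -0.108  0.038]
wrist corner_1 0.68 [347. 294.] [ 0.594 -0.015  0.038]
wrist shim_1_pad 0.91 [379. 326.] [0.633 0.025 0.048]
2.675 [ 0.48049975 -0.05513706  0.25050207] [-1.75254493e-03  9.99998396e-01  3.58203221e-04  9.37572865e-05] [ 0.17944719 -0.29938703 -0.28451609] -0.00023515199646223904 [-0.43049012  0.16535303  0.59591212  1.62780014 -0.09503157  1.3773318
  1.75167757]
```

View pics/w0.png

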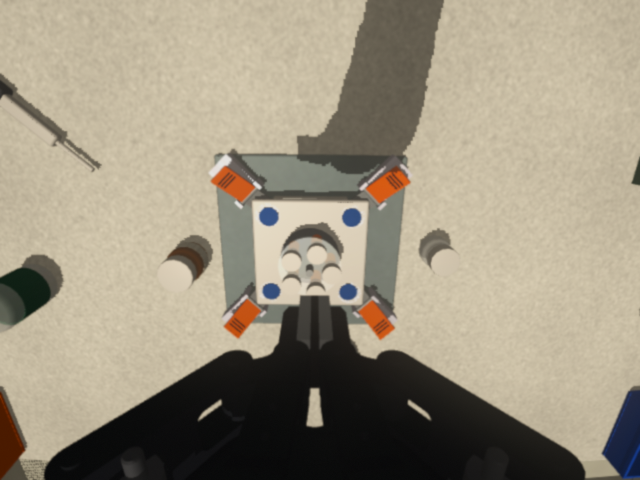

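The wrist view has +x downward and +y to the right. The four dots are at (268,216), (352,217), (271,291) and (348,291). The ribs are at about (236,181), (388,184), (243,316) and (378,318). Next I'll fit the plate pose from the blue blobs.

```bash
python3 - <<'E'
from h import *
im=cv2.imread("pics/w0.png"); hsv=cv2.cvtColor(im,cv2.COLOR_BGR2HSV)
m=cv2.inRange(hsv,(105,120,60),(125,255,255)); n,_,st,ce=cv2.connectedComponentsWithStats(m)
P=[]
for i in range(1,n):
    if 100<st[i][4]<700 and 240<ce[i][0]<370 and 190<ce[i][1]<310: p=at("wrist",ce[i],.038);P.append(p);print(ce[i],st[i][4],p.round(4))
C=np.mean(P,0);print("centre",C)
a=[np.degrees(np.arctan2(*(p-C)[1::-1]))%90-45 for p in P];print("yaw",a,[np.linalg.norm(p-C) for p in P])
y=np.radians(np.mean(a))
for k in range(4):
    u=y+np.pi/4+k*np.pi/2;d=np.array([np.cos(u),np.sin(u),0])
    q=C+.127*d;q[2]=.048
    print(k+1,"dot",(C+.066*d).round(4),"pad",q.round(4),"px",proj("wrist",q).round())
E
```

```text
[268.20089286 216.17857143] 224 [ 0.4968 -0.1076  0.038 ]
[351.23394495 217.05963303] 218 [ 0.4974 -0.014   0.038 ]
[270.81395349 290.63372093] 172 [ 0.5902 -0.1082  0.038 ]
[347.74404762 291.55357143] 168 [ 0.591  -0.0145  0.038 ]
centre [ 0.5438511  -0.06106919  0.038     ]
yaw [np.float64(-0.35993844344110926), np.float64(-0.369056515059043), np.float64(-0.4314345059076601), np.float64(-0.4029457554631506)] [np.float64(0.0661935010302752), np.float64(0.06613869575794086), np.float64(0.066089006250383), np.float64(0.06626546295767174)]
1 dot [ 0.5908 -0.0147  0.038 ] pad [0.6343 0.0281 0.048 ] px [382. 327.]
2 dot [ 0.4975 -0.0141  0.038 ] pad [0.4547 0.0293 0.048 ] px [394. 181.]
3 dot [ 0.4969 -0.1074  0.038 ] pad [ 0.4534 -0.1503  0.048 ] px [225. 179.]
4 dot [ 0.5902 -0.1081  0.038 ] pad [ 0.633  -0.1515  0.048 ] px [236. 325.]
```

Emit:
{"method": "servo_tool", "body": {"deltas": [{"gripper":0,"xyz":[-0.017,0.041,0.03],"twist":0},{"gripper":0,"xyz":[-0.017,0.041,0.09],"twist":0},{"gripper":0,"xyz":[-0.017,0.041,0.15],"twist":0},{"gripper":0,"xyz":[-0.017,0.041,0.2],"twist":0},{"gripper":0,"xyz":[-0.017,0.041,0.204],"twist":0}]}}

```text
t: 3.3
position: [0.4937, -0.0146, 0.0433]
eef_rot: [-0.001, 1.0, -0.0, -0.004]
force: [0.2, 0.7, 0.3]
grip_width: -0.0003
finger_force: 0.0
```

Emit:
{"method": "servo_tool", "body": {"deltas": [{"gripper":0,"xyz":[0,0,0.002],"twist":0},{"gripper":0,"xyz":[0,0,0.004],"twist":0},{"gripper":0,"xyz":[0,0,0.006],"twist":0},{"gripper":0,"xyz":[0,0,0.006],"twist":0}]}}

```text
t: 3.8
position: [0.4982, -0.0155, 0.0411]
eef_rot: [-0.0, 1.0, 0.0, 0.001]
force: [0.9, -0.1, -0.9]
grip_width: 0.0003
finger_force: 0.0
```

Emit:
{"method": "servo_tool", "body": {"deltas": [{"gripper":0,"xyz":[0,0,0.001],"twist":0},{"gripper":0,"xyz":[0,0,0.002],"twist":0},{"gripper":0,"xyz":[0,0,0.003],"twist":0},{"gripper":0,"xyz":[0,0,0.003],"twist":0}]}}

```text
t: 4.3
position: [0.4975, -0.0156, 0.0372]
eef_rot: [-0.0, 1.0, -0.0, -0.0]
force: [-0.1, -0.7, 0.2]
grip_width: 0.0002
finger_force: 0.0
```

Emit:
{"method": "servo_tool", "body": {"deltas": [{"gripper":0,"xyz":[0,0,0.001],"twist":0},{"gripper":0,"xyz":[0,0,0.002],"twist":0},{"gripper":0,"xyz":[0,0,0.002],"twist":0},{"gripper":0,"xyz":[0,0,0.002],"twist":0}]}}

```text
t: 4.8
position: [0.4976, -0.0156, 0.0354]
eef_rot: [-0.0, 1.0, 0.0, 0.0]
force: [-0.2, 0.4, 0.2]
grip_width: -0.0001
finger_force: 0.0
```

Emit:
{"method": "servo_tool", "body": {"deltas": [{"gripper":0,"xyz":[0,0,0.001],"twist":0},{"gripper":0,"xyz":[0,0,0.002],"twist":0},{"gripper":0,"xyz":[0,0,0.002],"twist":0},{"gripper":0,"xyz":[0,0,0.002],"twist":0}]}}

```text
t: 5.3
position: [0.4977, -0.0156, 0.0334]
eef_rot: [-0.0, 1.0, -0.0, 0.0]
force: [0.4, 0.5, 1.1]
grip_width: -0.0002
finger_force: 0.0
```

```bash
python3 - <<'E'
from h import *
s=robot.sense();print(s["t"],s["position"],s["force"],s["finger_force"])
a=snapshot("wrist")[:,:,::-1];b=snapshot("scene")[:,:,::-1]
b=cv2.resize(b[215:335,230:390],None,fx=4,fy=4); cv2.imwrite("pics/w1.png",a);cv2.imwrite("pics/s1.png",b)
s=robot.sense();print(s["t"],s["position"],s["force"],s["finger_force"])
E
```

```text
5.3 [ 0.49765332 -0.01559416  0.03339886] [0.37252016 0.50449633 1.11595619] 0.0
5.4 [ 0.4976547  -0.01559463  0.03343524] [-0.48996445  0.29387305 -0.15949197] 0.0
```

View pics/s1.png

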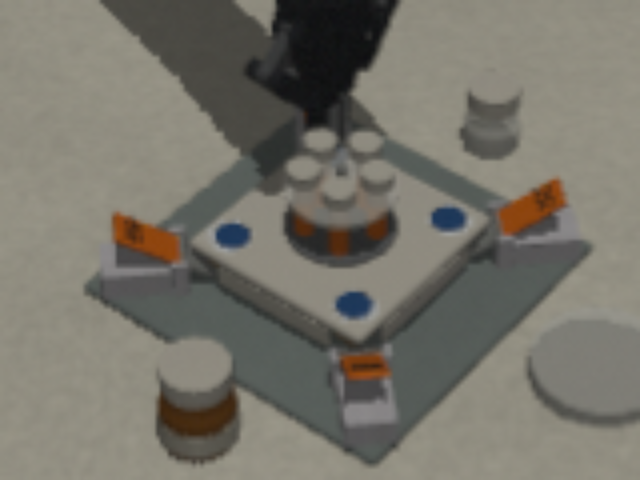

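The scene crop shows the closed fingers behind the columns at the corner 2 dot. The other three dots and the shims are untouched. I can't see whether there is contact, so I'm going further down.

Emit:
{"method": "servo_tool", "body": {"deltas": [{"gripper":0,"xyz":[0,0,0.001],"twist":0},{"gripper":0,"xyz":[0,0,0.002],"twist":0},{"gripper":0,"xyz":[0,0,0.002],"twist":0},{"gripper":0,"xyz":[0,0,0.002],"twist":0}]}}

```text
t: 5.9
position: [0.4976, -0.0156, 0.0314]
eef_rot: [-0.0, 1.0, 0.0, 0.0]
force: [1.0, 0.4, 0.4]
grip_width: 0.0001
finger_force: 0.0
```

Emit:
{"method": "servo_tool", "body": {"deltas": [{"gripper":0,"xyz":[0,0,0.001],"twist":0},{"gripper":0,"xyz":[0,0,0.001],"twist":0},{"gripper":0,"xyz":[0,0,0.001],"twist":0}]}}

```text
t: 6.28
position: [0.4976, -0.0156, 0.0304]
eef_rot: [-0.0, 1.0, -0.0, -0.0]
force: [0.2, 0.3, 0.4]
grip_width: 0.0004
finger_force: 0.0
```

```bash
python3 - <<'E'
from h import *
a=snapshot("wrist")[:,:,::-1];w=cv2.imread("pics/w1.png")
print(proj("wrist",[.4976,-.0156,.0304]),robot.sense()["position"],np.abs(a.astype(int)-w).mean())
f=lambda i:cv2.resize(i[180:460,150:490],None,fx=1.17,fy=1.6)
cv2.imwrite("pics/w2.png",np.hstack([f(w),f(a)]))
E
```

```text
[315.07959216 290.55871708] [ 0.49765803 -0.01557635  0.03042642] 4.39044921875
```

View pics/w2.png

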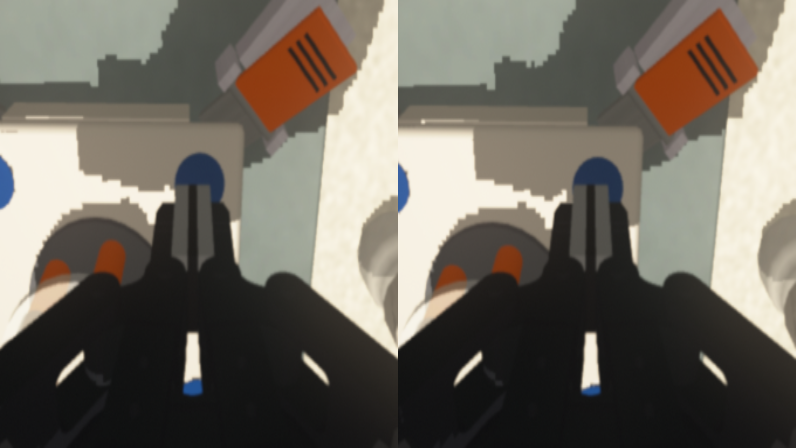

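The wrist crops (z 33 mm on the left, 30 mm on the right) show the fingertips over the lower half of the corner 2 dot. The dot doesn't shift between them and the force is nil, so the tips are probably not touching yet. I'm descending carefully.

Emit:
{"method": "servo_tool", "body": {"deltas": [{"gripper":0,"xyz":[0,0,0.001],"twist":0},{"gripper":0,"xyz":[0,0,0.002],"twist":0},{"gripper":0,"xyz":[0,0,0.002],"twist":0}]}}

```text
t: 6.7
position: [0.4975, -0.0156, 0.0283]
eef_rot: [-0.0, 1.0, -0.0, -0.0]
force: [-0.5, 0.0, 0.0]
grip_width: -0.0002
finger_force: 0.0
```

```bash
python3 - <<'E'
from h import *
F=[]
for _ in range(4):
    a=snapshot("wrist")[:,:,::-1]; s=robot.sense();F.append(s["force"])
print(np.mean(F,0),s["position"])
hsv=cv2.cvtColor(a,cv2.COLOR_BGR2HSV)
m=cv2.inRange(hsv,(105,100,30),(125,255,255)); n,_,st,ce=cv2.connectedComponentsWithStats(m)
for i in range(1,n):
    if st[i][4]>100: print(st[i],ce[i].round())
for z in (.038,.033,.028):
  for d in ([.4975,-.0141,z],[.4969,-.1074,z]):
    print(z,[proj("wrist",np.array(d)+e).round(1) for e in ([0,0,0],[-.011,0,0],[0,.011,0],[0,-.011,0])])
E
```

```text
[-0.00124399  0.2752212   0.31335781] [ 0.49762805 -0.01561504  0.02840361]
[ 116  279   41   37 1178] [136. 297.]
[301 281  40  25 535] [324. 291.]
0.038 [array([318.1, 299.1]), array([318.2, 279.3]), array([339.9, 299.2]), array([296.2, 299.1])]
0.038 [array([135.2, 296.9]), array([131.4, 277.3]), array([156.2, 297.2]), array([114.4, 296.7])]
0.033 [array([318. , 294.5]), array([318.1, 275.1]), array([339.3, 294.5]), array([296.7, 294.4])]
0.033 [array([139.8, 292.4]), array([136.2, 273.2]), array([160.3, 292.6]), array([119.5, 292.2])]
0.028 [array([317.9, 290. ]), array([318., 271.]), array([338.6, 290. ]), array([297.2, 290. ])]
0.028 [array([144.1, 288.1]), array([140.7, 269.3]), array([164.2, 288.2]), array([124.3, 287.9])]
```

Emit:
{"method": "servo_tool", "body": {"deltas": [{"gripper":0,"xyz":[0,0,0.001],"twist":0},{"gripper":0,"xyz":[0,0,0.002],"twist":0},{"gripper":0,"xyz":[0,0,0.002],"twist":0}]}}

```text
t: 7.28
position: [0.4975, -0.0156, 0.0263]
eef_rot: [-0.0, 1.0, -0.0, -0.0]
force: [-0.7, 0.1, 0.8]
grip_width: 0.0001
finger_force: 0.0
```

Emit:
{"method": "servo_tool", "body": {"deltas": [{"gripper":0,"xyz":[0,0,0.001],"twist":0},{"gripper":0,"xyz":[0,0,0.002],"twist":0},{"gripper":0,"xyz":[0,0,0.002],"twist":0}]}}

```text
t: 7.65
position: [0.4975, -0.0156, 0.0243]
eef_rot: [-0.0, 1.0, -0.0, -0.0]
force: [0.7, 0.0, -1.1]
grip_width: -0.0003
finger_force: 0.0
```

```bash
python3 - <<'E'
from h import *
F=[]
for _ in range(4):
    a=snapshot("wrist")[:,:,::-1]; s=robot.sense();F.append(s["force"])
print(np.mean(F,0),s["position"],s["joint_torque"])
hsv=cv2.cvtColor(a,cv2.COLOR_BGR2HSV)
m=cv2.inRange(hsv,(105,100,30),(125,255,255)); n,_,st,ce=cv2.connectedComponentsWithStats(m)
for i in range(1,n):
    if st[i][4]>100: print(st[i],ce[i].round())
for z in (.038,.033):
  for d in ([.4975,-.0141,z],[.4969,-.1074,z]):
    print(z,[proj("wrist",np.array(d)+e).round(1) for e in ([0,0,0],[-.011,0,0])])
b=snapshot("top")[:,:,::-1]; cv2.imwrite("pics/t3.png",np.hstack([cv2.resize(a[200:440,190:450],(400,370)),cv2.resize(b[180:290,290:400],(370,370))]))
E
```

```text
[-0.13556458  0.02751599 -0.20255293] [ 0.49769125 -0.01563081  0.02443477] [ 1.39588592e-04 -3.48183453e+01  4.61164579e+00 -1.75350326e+01
  9.93461581e-03  2.48102981e-03  6.93783335e-06]
[ 112  283   42   37 1221] [132. 301.]
[303 284  39  22 409] [325. 293.]
0.038 [array([318.2, 303.1]), array([318.3, 282.9])]
0.038 [array([131.3, 300.7]), array([127.4, 280.8])]
0.033 [array([318.1, 298.2]), array([318.2, 278.4])]
0.033 [array([136.1, 296. ]), array([132.4, 276.5])]
```

View pics/t3.png

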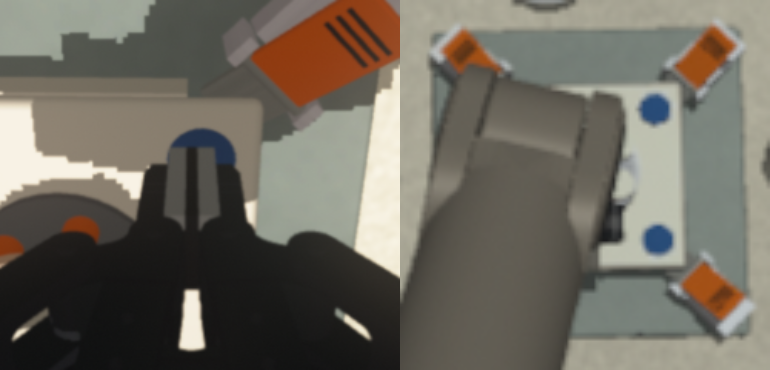

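The wrist crop shows the tips still in front of an undisturbed dot (the dot projects at z = 38 mm), and the top crop shows the hand over that corner. So the shut fingertips seem to lie short of the reported TCP. I'll check that geometrically.

```bash
python3 - <<'E'
from h import *
s=robot.sense();p=s["position"]
o,_=ray("wrist",(320,240));print("cam rel TCP",(o-p).round(4))
for dx in (-.011,0,.011):
    print(dx,[(round(dz*1000),proj("wrist",p+np.array([dx,0,dz])).round(0).tolist()) for dz in (0,.005,.01,.015,.02,.03)])
print([proj("wrist",p+np.array([-.011,w,.0])).round(0).tolist() for w in (-.015,-.008,.008,.015)])
E
```

```text
cam rel TCP [-0.0845 -0.0003  0.164 ]
-0.011 [(0, [315.0, 272.0]), (5, [315.0, 276.0]), (10, [315.0, 280.0]), (15, [315.0, 284.0]), (20, [315.0, 289.0]), (30, [315.0, 300.0])]
0 [(0, [315.0, 291.0]), (5, [315.0, 295.0]), (10, [315.0, 300.0]), (15, [315.0, 305.0]), (20, [315.0, 310.0]), (30, [315.0, 322.0])]
0.011 [(0, [315.0, 309.0]), (5, [315.0, 314.0]), (10, [315.0, 319.0]), (15, [315.0, 324.0]), (20, [315.0, 330.0]), (30, [315.0, 342.0])]
[[286.0, 272.0], [300.0, 272.0], [331.0, 272.0], [344.0, 272.0]]
```

Emit:
{"method": "servo_tool", "body": {"deltas": [{"gripper":0,"xyz":[0,0,-0.05],"twist":0},{"gripper":0,"xyz":[0,0,-0.1],"twist":0},{"gripper":0,"xyz":[-0.04,-0.04,-0.1],"twist":0},{"gripper":0,"xyz":[-0.08,-0.08,-0.1],"twist":0},{"gripper":0,"xyz":[-0.093,-0.093,-0.1],"twist":0}]}}

```text
t: 8.52
position: [0.5922, -0.1126, 0.1246]
eef_rot: [0.002, 1.0, -0.002, 0.001]
force: [-1.2, 0.7, 0.5]
grip_width: 0.0001
finger_force: 0.0
```

Emit:
{"method": "servo_tool", "body": {"deltas": [{"gripper":0,"xyz":[0,0,0.04],"twist":0},{"gripper":0,"xyz":[0,0,0.08],"twist":0},{"gripper":0,"xyz":[0,0,0.08],"twist":0},{"gripper":0,"xyz":[0,0,0.08],"twist":0}]}}

```text
t: 9.02
position: [0.5918, -0.1089, 0.0458]
eef_rot: [-0.0, 1.0, -0.0, 0.001]
force: [-0.0, -0.3, 0.1]
grip_width: 0.0004
finger_force: 0.0
```

```bash
python3 - <<'E'
from h import *
s=robot.sense();p=s["position"];print(p,s["force"])
b=snapshot("scene")[:,:,::-1]
for dz in (0,.01,.02,.03,.073): print(dz,proj("scene",p+np.array([0,0,dz])).round(1))
cv2.imwrite("pics/s4.png",cv2.resize(b[180:340,240:400],None,fx=3.6,fy=3.6))
E
```

```text
[ 0.59175218 -0.10891783  0.04579892] [-0.01465705 -0.25266598  0.11182815]
0 [318.4 290.8]
0.01 [318.4 287.8]
0.02 [318.4 284.7]
0.03 [318.5 281.6]
0.073 [318.6 267.9]
```

View pics/s4.png

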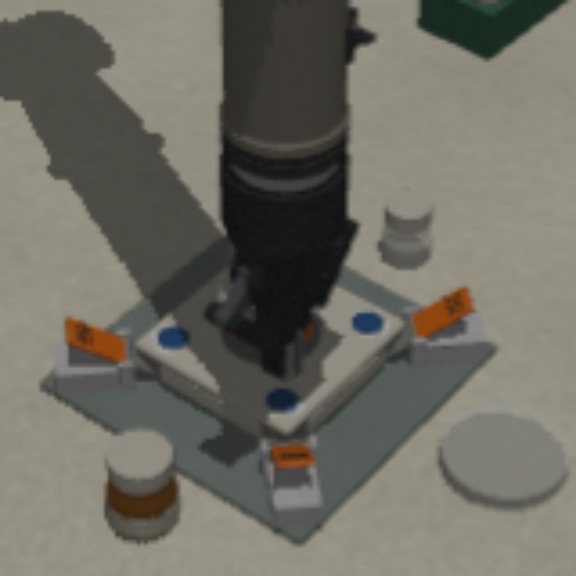

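The crop shows the shut tips at about (288,378), behind and above the corner 4 dot at (283,400). That puts the real fingertips about 20 mm above the reported TCP. I'll find the contact by force instead.

Emit:
{"method": "servo_tool", "body": {"deltas": [{"gripper":0,"xyz":[0,0,0.01],"twist":0},{"gripper":0,"xyz":[0,0,0.018],"twist":0},{"gripper":0,"xyz":[0,0,0.02],"twist":0},{"gripper":0,"xyz":[0,0,0.022],"twist":0},{"gripper":0,"xyz":[0,0,0.022],"twist":0}]}}

```text
t: 9.7
position: [0.5907, -0.1086, 0.0223]
eef_rot: [-0.0, 1.0, -0.0, -0.0]
force: [0.3, 0.5, -0.2]
grip_width: -0.0
finger_force: 0.0
```

Emit:
{"method": "servo_tool", "body": {"deltas": [{"gripper":0,"xyz":[0,0,0.001],"twist":0},{"gripper":0,"xyz":[0,0,0.002],"twist":0},{"gripper":0,"xyz":[0,0,0.002],"twist":0}]}}

```text
t: 10.07
position: [0.5906, -0.1085, 0.0204]
eef_rot: [-0.0, 1.0, 0.0, -0.0]
force: [0.5, 0.2, 0.2]
grip_width: -0.0
finger_force: 0.0
```

Emit:
{"method": "servo_tool", "body": {"deltas": [{"gripper":0,"xyz":[0,0,0.001],"twist":0},{"gripper":0,"xyz":[0,0,0.002],"twist":0},{"gripper":0,"xyz":[0,0,0.002],"twist":0}]}}

```text
t: 10.45
position: [0.5906, -0.1085, 0.0183]
eef_rot: [-0.0, 1.0, 0.0, -0.0]
force: [-0.2, 0.3, -0.7]
grip_width: 0.0
finger_force: 0.0
```

Emit:
{"method": "servo_tool", "body": {"deltas": [{"gripper":0,"xyz":[0,0,0.001],"twist":0},{"gripper":0,"xyz":[0,0,0.002],"twist":0},{"gripper":0,"xyz":[0,0,0.002],"twist":0}]}}

```text
t: 10.82
position: [0.5908, -0.1086, 0.017]
eef_rot: [-0.0, 1.0, 0.0, 0.0]
force: [-0.8, 0.4, 4.2]
grip_width: -0.0
finger_force: 2.1
```

Emit:
{"method": "servo_tool", "body": {"deltas": [{"gripper":0,"xyz":[0,0,0.001],"twist":0},{"gripper":0,"xyz":[0,0,0.002],"twist":0},{"gripper":0,"xyz":[0,0,0.002],"twist":0}]}}

```text
t: 11.2
position: [0.5909, -0.1086, 0.0166]
eef_rot: [-0.0, 1.0, 0.0, 0.0]
force: [-4.7, 1.0, 12.4]
grip_width: -0.0001
finger_force: 6.4
```

```bash
python3 - <<'E'
from h import *
s=robot.sense();p=s["position"];print(p,s["force"],robot.pinch_z)
b=snapshot("scene")[:,:,::-1];a=snapshot("wrist")[:,:,::-1]
print([x for x in dir(robot) if x[0]!='_'])
cv2.imwrite("pics/s5.png",np.hstack([cv2.resize(b[215:335,250:370],(400,400)),cv2.resize(a[200:460,190:450],(400,400))]))
E
```

```text
[ 0.59090344 -0.10862208  0.0165788 ] [-4.72531579  0.97897703 12.39687105] 0.0187
['MotionError', 'pinch_z', 'sense']
```

View pics/s5.png

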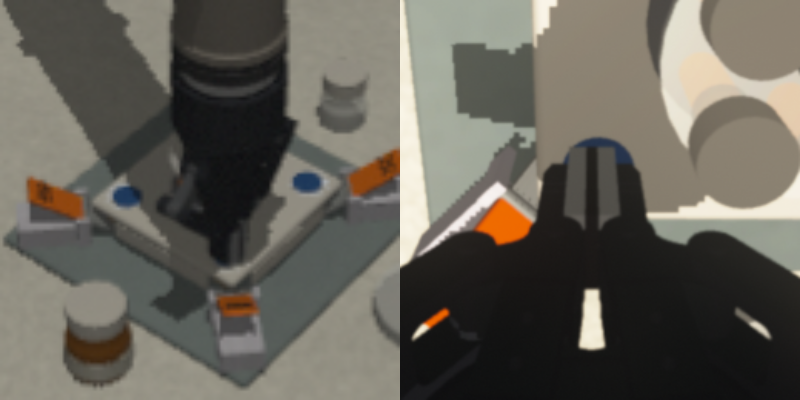

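The tips are on the corner 4 dot with all shims still standing. The force rose to 12 N over less than 1 mm, so corner 4 is firm. Contact is at TCP z ≈ 17 mm, so the tips are about 21 mm short of the TCP. Next is corner 1.

Emit:
{"method": "servo_tool", "body": {"deltas": [{"gripper":0,"xyz":[0,0,-0.05],"twist":0},{"gripper":0,"xyz":[0,0,-0.09],"twist":0},{"gripper":0,"xyz":[0,0.05,-0.09],"twist":0},{"gripper":0,"xyz":[0,0.094,-0.09],"twist":0},{"gripper":0,"xyz":[0,0.094,-0.06],"twist":0}]}}

```text
t: 11.92
position: [0.5935, -0.0074, 0.0758]
eef_rot: [-0.005, 1.0, 0.002, 0.003]
force: [0.9, 0.3, -1.1]
grip_width: -0.0002
finger_force: 0.0
```

Emit:
{"method": "servo_tool", "body": {"deltas": [{"gripper":0,"xyz":[0,0,0.035],"twist":0},{"gripper":0,"xyz":[0,0,0.052],"twist":0},{"gripper":0,"xyz":[0,0,0.054],"twist":0},{"gripper":0,"xyz":[0,0,0.054],"twist":0}]}}

```text
t: 12.42
position: [0.5914, -0.015, 0.0213]
eef_rot: [-0.0, 1.0, -0.0, 0.001]
force: [-0.3, -0.0, -0.4]
grip_width: -0.0004
finger_force: 0.0
```

Emit:
{"method": "servo_tool", "body": {"deltas": [{"gripper":0,"xyz":[0,0,0.001],"twist":0},{"gripper":0,"xyz":[0,0,0.002],"twist":0},{"gripper":0,"xyz":[0,0,0.004],"twist":0},{"gripper":0,"xyz":[0,0,0.005],"twist":0}]}}

```text
t: 12.92
position: [0.5912, -0.0145, 0.0168]
eef_rot: [-0.0, 1.0, 0.0, 0.001]
force: [-2.9, -0.4, 10.7]
grip_width: -0.0002
finger_force: 5.0
```

Corner 1 is firm too. Next is corner 2.

Emit:
{"method": "servo_tool", "body": {"deltas": [{"gripper":0,"xyz":[0,0,-0.05],"twist":0},{"gripper":0,"xyz":[0,0,-0.09],"twist":0},{"gripper":0,"xyz":[0.05,0,-0.09],"twist":0},{"gripper":0,"xyz":[0.0935,0,-0.09],"twist":0},{"gripper":0,"xyz":[0.0935,0,-0.06],"twist":0}]}}

```text
t: 13.55
position: [0.4961, -0.0144, 0.0771]
eef_rot: [-0.0, 1.0, 0.001, 0.002]
force: [1.2, 0.2, -0.2]
grip_width: -0.0004
finger_force: 0.0
```

Emit:
{"method": "servo_tool", "body": {"deltas": [{"gripper":0,"xyz":[0,0,0.035],"twist":0},{"gripper":0,"xyz":[0,0,0.052],"twist":0},{"gripper":0,"xyz":[0,0,0.054],"twist":0},{"gripper":0,"xyz":[0,0,0.054],"twist":0}]}}

```text
t: 14.05
position: [0.498, -0.0148, 0.0221]
eef_rot: [-0.0, 1.0, -0.0, 0.001]
force: [-0.7, 0.4, -0.2]
grip_width: -0.0001
finger_force: 0.0
```

Emit:
{"method": "servo_tool", "body": {"deltas": [{"gripper":0,"xyz":[0,0,0.001],"twist":0},{"gripper":0,"xyz":[0,0,0.002],"twist":0},{"gripper":0,"xyz":[0,0,0.004],"twist":0},{"gripper":0,"xyz":[0,0,0.005],"twist":0}]}}

```text
t: 14.55
position: [0.497, -0.0144, 0.0168]
eef_rot: [-0.0, 1.0, 0.0, -0.0]
force: [-4.1, 1.0, 9.1]
grip_width: -0.0001
finger_force: 4.4
```

Corner 2 is firm as well, so corner 3 should be the one that gives. I'll confirm by pressing it.

Emit:
{"method": "servo_tool", "body": {"deltas": [{"gripper":0,"xyz":[0,0,-0.05],"twist":0},{"gripper":0,"xyz":[0,0,-0.09],"twist":0},{"gripper":0,"xyz":[0,-0.05,-0.09],"twist":0},{"gripper":0,"xyz":[0,-0.0935,-0.09],"twist":0},{"gripper":0,"xyz":[0,-0.0935,-0.06],"twist":0}]}}

```text
t: 15.18
position: [0.4998, -0.1145, 0.0789]
eef_rot: [0.003, 1.0, -0.002, 0.004]
force: [0.3, 0.6, -0.4]
grip_width: 0.0001
finger_force: 0.0
```

Emit:
{"method": "servo_tool", "body": {"deltas": [{"gripper":0,"xyz":[0,0,0.035],"twist":0},{"gripper":0,"xyz":[0,0,0.052],"twist":0},{"gripper":0,"xyz":[0,0,0.054],"twist":0},{"gripper":0,"xyz":[0,0,0.054],"twist":0}]}}

```text
t: 15.68
position: [0.4982, -0.1084, 0.0232]
eef_rot: [-0.0, 1.0, -0.0, 0.001]
force: [-0.2, -0.1, -0.0]
grip_width: 0.0001
finger_force: 0.0
```

Emit:
{"method": "servo_tool", "body": {"deltas": [{"gripper":0,"xyz":[0,0,0.001],"twist":0},{"gripper":0,"xyz":[0,0,0.002],"twist":0},{"gripper":0,"xyz":[0,0,0.004],"twist":0},{"gripper":0,"xyz":[0,0,0.005],"twist":0}]}}

```text
t: 16.18
position: [0.4971, -0.108, 0.0173]
eef_rot: [-0.0, 1.0, 0.0, -0.0]
force: [0.9, 0.0, 0.4]
grip_width: -0.0
finger_force: 0.0
```

Emit:
{"method": "servo_tool", "body": {"deltas": [{"gripper":0,"xyz":[0,0,0.001],"twist":0},{"gripper":0,"xyz":[0,0,0.002],"twist":0},{"gripper":0,"xyz":[0,0,0.003],"twist":0},{"gripper":0,"xyz":[0,0,0.003],"twist":0}]}}

```text
t: 16.68
position: [0.4971, -0.1081, 0.0165]
eef_rot: [-0.0, 1.0, 0.001, 0.0]
force: [-5.6, 1.6, 14.9]
grip_width: 0.0001
finger_force: 7.9
```

Corner 3 also stops hard at the same TCP height. All four being firm is suspicious, because something other than the fingertips (the hand on the column caps?) may be bearing. I'll check the moment and the dots' heights.

```bash
python3 - <<'E'
from h import *
T=[]
for i in range(4):
    a=snapshot("wrist")[:,:,::-1];s=robot.sense();T.append(np.r_[s["force"],s["torque"]])
T=np.mean(T,0);print(T.round(2),s["position"],s["finger_force"])
F,M=T[:3],T[3:]; print("line offset xy (if Fx,Fy small)", -M[1]/F[2],M[0]/F[2], "about-pt",np.cross(F,M)/(F@F))
b=snapshot("scene")[:,:,::-1]
cv2.imwrite("pics/s6.png",np.hstack([cv2.resize(b[200:335,240:375],(400,540)),cv2.resize(a[150:450,190:410],(396,540))]))
E
```

```text
[-5.5   1.6  16.23  0.42  1.13  0.02] [ 0.4971236  -0.10811488  0.01645081] 7.879831106693018
line offset xy (if Fx,Fy small) -0.06941316422117433 0.025629019299004248 about-pt [-0.06163194  0.02310302 -0.02316594]
```

View pics/s6.png

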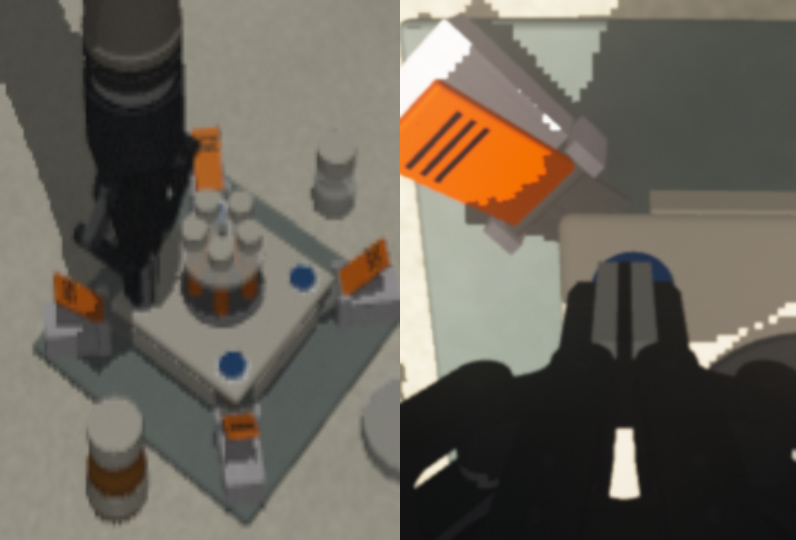

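The moment fits contact at the fingertips, so corner 3 really is firm under 16 N. The pictures show the tips on its dot, clear of the columns, with the plate level. I held corners 1 and 2 only briefly, so I'll press both again for longer.

Emit:
{"method": "servo_tool", "body": {"deltas": [{"gripper":0,"xyz":[0,0,-0.05],"twist":0},{"gripper":0,"xyz":[0,0,-0.09],"twist":0},{"gripper":0,"xyz":[0,0.05,-0.09],"twist":0},{"gripper":0,"xyz":[0,0.0935,-0.09],"twist":0},{"gripper":0,"xyz":[0,0.0935,-0.06],"twist":0}]}}

```text
t: 17.55
position: [0.4999, -0.0089, 0.0758]
eef_rot: [-0.005, 1.0, 0.002, 0.003]
force: [0.1, -0.6, -0.6]
grip_width: 0.0002
finger_force: 0.0
```

Emit:
{"method": "servo_tool", "body": {"deltas": [{"gripper":0,"xyz":[0,0,0.035],"twist":0},{"gripper":0,"xyz":[0,0,0.052],"twist":0},{"gripper":0,"xyz":[0,0,0.055],"twist":0},{"gripper":0,"xyz":[0,0,0.055],"twist":0}]}}

```text
t: 18.05
position: [0.4976, -0.0149, 0.02]
eef_rot: [-0.0, 1.0, 0.0, 0.0]
force: [-1.4, -0.3, -0.4]
grip_width: 0.0003
finger_force: 0.0
```

Emit:
{"method": "servo_tool", "body": {"deltas": [{"gripper":0,"xyz":[0,0,0.002],"twist":0},{"gripper":0,"xyz":[0,0,0.004],"twist":0},{"gripper":0,"xyz":[0,0,0.006],"twist":0},{"gripper":0,"xyz":[0,0,0.006],"twist":0},{"gripper":0,"xyz":[0,0,0.006],"twist":0}]}}

```text
t: 18.68
position: [0.4961, -0.0143, 0.0153]
eef_rot: [0.001, 1.0, 0.001, -0.001]
force: [-10.4, 1.3, 15.0]
grip_width: 0.0
finger_force: 7.4
```

Emit:
{"method": "servo_tool", "body": {"deltas": [{"gripper":0,"xyz":[0,0,0.002],"twist":0},{"gripper":0,"xyz":[0,0,0.003],"twist":0},{"gripper":0,"xyz":[0,0,0.003],"twist":0},{"gripper":0,"xyz":[0,0,0.003],"twist":0}]}}

```text
t: 19.18
position: [0.4948, -0.014, 0.0134]
eef_rot: [0.003, 1.0, 0.003, -0.002]
force: [-16.5, 3.3, 26.7]
grip_width: 0.0002
finger_force: 13.2
```

```bash
cat >> h.py <<'E'
def dots(im):
    hsv=cv2.cvtColor(im,cv2.COLOR_BGR2HSV); out=[]
    for d in ([.5908,-.0147,.038],[.4975,-.0141,.038],[.4969,-.1074,.038],[.5902,-.1081,.038]):
        u,v=proj("scene",d).round().astype(int); w=hsv[v-7:v+8,u-9:u+10]
        m=cv2.inRange(w,(100,90,30),(130,255,255)).astype(float)
        if m.sum()<255*15: out.append(None);continue
        y,x=np.mgrid[v-7:v+8,u-9:u+10]; out.append([round((m*x).sum()/m.sum(),2),round((m*y).sum()/m.sum(),2),int(m.sum()/255)])
    return out
E
python3 - <<'E'
from h import *
print(dots(cv2.imread("pics/scene0.png")))
print(dots(snapshot("scene")[:,:,::-1]))
s=robot.sense();print(s["position"],s["force"],s["torque"])
for k in ([.5908,-.0147],[.4975,-.0141],[.4969,-.1074],[.5902,-.1081]): print(proj("scene",k+[.043])-proj("scene",k+[.038]))
E
```

```text
[[np.float64(341.5), np.float64(269.0), 36], None, [np.float64(287.6), np.float64(273.31), 35], [np.float64(318.05), np.float64(290.56), 41]]
[[np.float64(341.5), np.float64(269.12), 34], None, [np.float64(287.57), np.float64(273.06), 35], [np.float64(317.97), np.float64(289.31), 39]]
[ 0.4947037  -0.01396488  0.01336544] [-16.68145288   2.96751505  27.30546604] [ 0.40364647  1.79884623 -1.10351807]
[ 0.07323472 -1.49103561]
[-0.00517751 -1.48233632]
[-0.07023478 -1.49505174]
[ 0.01119594 -1.50001434]
```

Pressing corner 2 sank the tip about 4 mm lower than at the other corners. The opposite dot 4 rose 1.25 px (about 4 mm) while dots 1 and 3 stayed put. Corner 2 is therefore the unsupported one, and I'm going to its shim.

Emit:
{"method": "servo_tool", "body": {"deltas": [{"gripper":0,"xyz":[0,0,-0.03],"twist":0},{"gripper":0,"xyz":[0,0,-0.07],"twist":0},{"gripper":0,"xyz":[0.03,0.03,-0.07],"twist":0},{"gripper":0,"xyz":[0.043,0.045,-0.07],"twist":0},{"gripper":0,"xyz":[0.043,0.045,-0.07],"twist":0}]}}

```text
t: 19.85
position: [0.4541, 0.0318, 0.0809]
eef_rot: [-0.002, 1.0, 0.001, 0.001]
force: [0.7, -0.3, -0.2]
grip_width: -0.0005
finger_force: 0.0
```

Emit:
{"method": "servo_tool", "body": {"deltas": [{"gripper":0,"xyz":[0,0,0],"twist":0},{"gripper":0,"xyz":[0,0,0],"twist":0}]}}

```text
t: 20.1
position: [0.4551, 0.0292, 0.0806]
eef_rot: [0.001, 1.0, -0.0, 0.001]
force: [-0.1, 0.1, 0.5]
grip_width: 0.0001
finger_force: 0.0
```

```bash
python3 - <<'E'
from h import *
b=snapshot("scene")[:,:,::-1];print(dots(b),robot.sense()["position"])
snapshot("wrist")
for r in spotter.mark_of("shim_2_pad","wrist")[:3]: print(r["conf"],r["pixel"],at("wrist",r["pixel"],.048))
E
```

```text
[[np.float64(341.5), np.float64(269.0), 36], None, [np.float64(287.6), np.float64(273.31), 35], [np.float64(318.05), np.float64(290.56), 41]] [0.4549317  0.02927531 0.0804971 ]
0.59 [315.4, 266.4] [0.45450889 0.02979894 0.048     ]
```

The plate is level again and the tool is over shim 2's ribs. I'm pressing down.

Emit:
{"method": "servo_tool", "body": {"deltas": [{"gripper":0,"xyz":[0.002,0.002,0.03],"twist":0},{"gripper":0,"xyz":[0.002,0.002,0.045],"twist":0},{"gripper":0,"xyz":[0.002,0.002,0.05],"twist":0},{"gripper":0,"xyz":[0.002,0.002,0.054],"twist":0},{"gripper":0,"xyz":[0.002,0.002,0.057],"twist":0}]}}

```text
t: 20.88
position: [0.4509, 0.0334, 0.0238]
eef_rot: [-0.0, 1.0, 0.001, -0.001]
force: [-3.6, 2.1, 6.6]
grip_width: -0.0003
finger_force: 3.1
```

Emit:
{"method": "servo_tool", "body": {"deltas": [{"gripper":0,"xyz":[0,0,0.003],"twist":0},{"gripper":0,"xyz":[0,0,0.006],"twist":0},{"gripper":0,"xyz":[0,0,0.009],"twist":0},{"gripper":0,"xyz":[0,0,0.011],"twist":0},{"gripper":0,"xyz":[0,0,0.011],"twist":0}]}}

```text
t: 21.5
position: [0.4526, 0.0331, 0.013]
eef_rot: [-0.001, 1.0, 0.001, 0.0]
force: [-0.9, 1.3, 3.1]
grip_width: -0.0003
finger_force: 1.5
```

Emit:
{"method": "servo_tool", "body": {"deltas": [{"gripper":0,"xyz":[0,0,0.002],"twist":0},{"gripper":0,"xyz":[0,0,0.004],"twist":0},{"gripper":0,"xyz":[0,0,0.004],"twist":0},{"gripper":0,"xyz":[0,0,0.004],"twist":0}]}}

```text
t: 22.0
position: [0.4525, 0.0332, 0.009]
eef_rot: [-0.001, 1.0, 0.001, 0.0]
force: [-2.1, 3.5, 6.0]
grip_width: -0.0003
finger_force: 3.2
```

Going well, with no jam. I'll press on until it bottoms.

Emit:
{"method": "servo_tool", "body": {"deltas": [{"gripper":0,"xyz":[0,0,0.002],"twist":0},{"gripper":0,"xyz":[0,0,0.003],"twist":0},{"gripper":0,"xyz":[0,0,0.004],"twist":0},{"gripper":0,"xyz":[0,0,0.004],"twist":0}]}}

```text
t: 22.5
position: [0.4527, 0.0333, 0.0082]
eef_rot: [-0.0, 1.0, 0.002, 0.0]
force: [-11.6, 1.7, 36.1]
grip_width: -0.0003
finger_force: 18.1
```

Emit:
{"method": "servo_tool", "body": {"deltas": [{"gripper":0,"xyz":[0,0,0.002],"twist":0},{"gripper":0,"xyz":[0,0,0.003],"twist":0},{"gripper":0,"xyz":[0,0,0.003],"twist":0},{"gripper":0,"xyz":[0,0,0.003],"twist":0}]}}

```text
t: 23.0
position: [0.4528, 0.0334, 0.0075]
eef_rot: [-0.0, 1.0, 0.003, -0.0]
force: [-18.3, 0.7, 57.5]
grip_width: -0.0
finger_force: 29.0
```

It has bottomed at leaf-top height (about 29 mm). I'm lifting off to check.

Emit:
{"method": "servo_tool", "body": {"deltas": [{"gripper":0,"xyz":[0,0,-0.03],"twist":0},{"gripper":0,"xyz":[0,0,-0.08],"twist":0},{"gripper":0,"xyz":[0.03,0.03,-0.14],"twist":0},{"gripper":0,"xyz":[0.05,0.06,-0.18],"twist":0},{"gripper":0,"xyz":[0.05,0.06,-0.18],"twist":0}]}}

```text
t: 23.62
position: [0.4039, 0.0955, 0.1847]
eef_rot: [-0.003, 1.0, 0.002, 0.004]
force: [1.5, 0.0, -0.6]
grip_width: 0.0003
finger_force: 0.0
```

Emit:
{"method": "servo_tool", "body": {"deltas": [{"gripper":0,"xyz":[0,0,0],"twist":0},{"gripper":0,"xyz":[0,0,0],"twist":0}]}}

```text
t: 23.88
position: [0.4017, 0.0907, 0.18]
eef_rot: [0.001, 1.0, -0.001, -0.001]
force: [-0.4, -0.8, 0.5]
grip_width: 0.0001
finger_force: 0.0
```

```bash
python3 - <<'E'
from h import *
b=snapshot("scene")[:,:,::-1];a=snapshot("wrist")[:,:,::-1];s=robot.sense();print(dots(b),s["position"],s["force"])
cv2.imwrite("pics/f.png",np.hstack([cv2.resize(b[205:335,235:395],(480,390)),cv2.resize(a,None,fx=.6,fy=.8125)[:390,:320]]))
E
```

```text
[[np.float64(341.5), np.float64(269.0), 36], None, [np.float64(287.6), np.float64(273.31), 35], [np.float64(318.05), np.float64(290.56), 41]] [0.40168097 0.09091965 0.18010719] [1.04527052 0.84662688 0.48408601]
```

View pics/f.png

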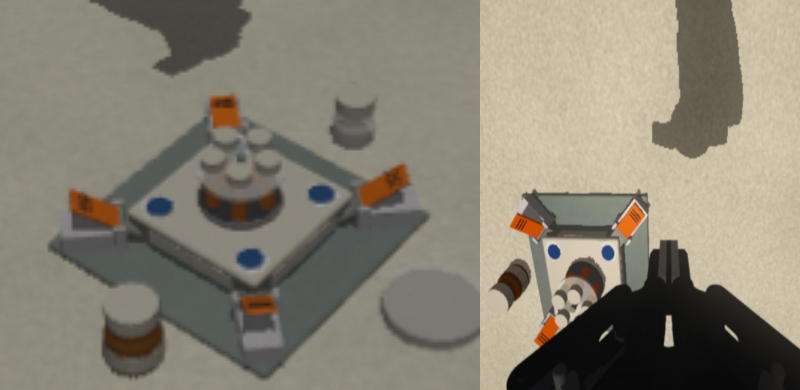

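The far shim 2 (crop (225,108)) now lies flat in its block. The other three still stand, the plate is level with its dots back at their starting pixels, and the arm is clear of everything.

```bash
python3 -c "
from bench import job
print(job.hand_in())"
```

```text
the job is handed in; nothing more can be done
None
```

Corner 2 was the unsupported one; I pressed its shim flat, and the last pictures showed the other three still standing and the plate level; the job is handed in, but no verdict came back.

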